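# Index the fence stop and lock it

## Task

Push the red stop along the aluminium fence until its spring pin climbs the brass index plate and drops into the plate's notch, then press the yellow lock lever all the way down so that the stop is left locked in the notch. Only push and press: do not grip the stop between the fingers, do not pull the pin up by its black knob, and leave the wood offcut, pencil, tape measure and glue bottle where they are.

Things in the scene. Friction and masses are not known exactly. Their poses are not given: they have to be found in the camera images.
- fence: Straight aluminium fence fixed to the bench, 60 wide (its x) x 568 long (its y) x 40 mm high. Origin: centre of its underside, on the bench. Its +y points along the rail, the way the stop must be pushed; its -x side faces the robot.
- stop (a joint): Travel in m of the red stop along the fence's +y; 0 when its centre is 160 mm to the -y side of the fence's centre, range 0 to 0.32. It resists with about 1.5 N, stays where left, cannot leave the fence. A block on the fence's front (-x) half: 60 mm long along y with its end pads, front face 46 mm before the fence's centre line, top 80 mm above the bench.
- pad_right: Black rubber pad on the stop's -y end, the end to push on: 36 mm (x) x 5 mm (y) x 36 mm high, from 43 to 79 mm above the bench. Origin: pad centre, 27.5 mm to the -y side of the stop's centre and 22 mm in front of the fence's centre line.
- pad_left: Same rubber pad on the stop's +y end. Origin: pad centre, 27.5 mm to the +y side of the stop's centre.
- push_face (a point): Centre of the outer (-y) face of pad_right, where to push: 30 mm to the -y side of the stop's centre, 61 mm above the bench. Axes as the fence.
- stop_pin (a point): Point of the stop on the pin's axis, 40 mm above the bench (the fence's top); it does not rise with the pin. In the middle of the stop along y, 16 mm behind (+x) the fence's centre line. The pin is carried by the stop's rear arm, 32 mm wide (y), 64 to 80 mm above the bench, reaching 35 mm behind the centre line.
- pin (a joint): Height in m of the spring pin's round tip above the fence's top: 0 on the plain fence, 0.009 on the index plate's crest, about 0.003 dropped in the notch. It rides up and down by itself; a spring presses it down with 8 N at 0 and 0.4 N more per mm. Steel pin 10 mm thick, black knob 20 mm in diameter, knob top 96 mm above the bench at 0.
- index_plate: Brass plate fixed on the rear half of the fence's top, 28 x 74 (y) x 9 mm high, axes as the fence. Origin: underside, middle of the notch, 40 mm above the bench. Along y, both sides alike: 20 degree ramp from 37 to 12 mm from the middle, level crest from 12 to 7 mm, then a 50 degree V notch. The stop is home when stop_pin is level with this origin along y.
- notch (a point): Same point as the origin of index_plate: middle of the V notch. Pushing the stop up the ramp takes up to about 6 N; past the crest the force vanishes and the stop jumps by itself up to 7 mm into the notch; pushing it on, out of the notch, takes about 11 to 15 N.
- lever (a joint): Angle in rad of the yellow lock lever on the stop's front (-x) side: 0 raised 40 degrees, 0.7 level (fully down, locked, end of travel). Hinge parallel to the rail, 50 mm before the fence's centre line, 58 mm above the bench; the lever points from it to the fence's -x and is 76 mm long. It stays where left; 2 to 3 N on its paddle moves it.
- lever_tip (a point): Middle of the upper face of the lever's end paddle (22 mm along the lever, 30 mm wide), 65 mm from the hinge; about 104 mm above the bench when raised, 63 mm when locked. In the middle of the stop along the rail.
- offcut: Loose piece of pale wood, 55 x 110 x 18 mm, lying in front of the fence near its +y end. Origin: centre of underside. Bystander.
- pencil: Flat red carpenter's pencil, 160 mm long (along its y), 13 wide, 8 mm high, lying in front of the fence. Origin: underside, 75 mm from the blunt end. Bystander.
- tape: Yellow and black tape measure, 65 x 32 x 60 mm high, in front of the fence towards its -y end. Origin: centre of underside. Bystander.
- glue: White glue bottle with an orange cap, 54 mm diameter, 150 mm high, behind (+x of) the fence towards its +y end. Origin: centre of underside. Bystander.

How it is judged:
By the outcome, as a careful person would: the job done as asked, in the order asked, and still so for the second after the job is handed in, with the robot touching nothing.
It also fails if it takes over 58 s, if anything falls off the work surface, if the arm or the gripper's body presses on something with over 40 N, if the wrist force passes 120 N, or if a joint passes its speed limit or range.

## Robot

A 6-joint arm with a two-finger parallel gripper is mounted at the origin on the work surface. World frame = base frame: x ahead of the robot, y to its left, z up, the work surface at z = 0. Lengths are in m, angles in rad, forces in N, time in s.
With the tool pointing down it reaches from about 0.275 to 0.85 m from the base axis. Payload 19 kg.
Tool frame: the origin (TCP) lies between the finger pads; the fingertips stand 19 mm ahead of it and the grasp point (between the pads) is the TCP (arm.tip_reach is the distance from the TCP to the fingertips, in m); z points along the fingers, y is the line along which they close (so a half turn about z gives the same grasp; the last joint's range is limited). The gripper opens to 85 mm and grips with 20 to 120 N. Pads are 22 mm wide; open, the fingers measure 114 mm over their backs; the gripper's body (76 mm by 85 mm) begins 54 mm behind the grasp point. The pads swing forward as they close: fully open they stand 13 mm farther back than shut.
Start: joints at [-1.307, 0.15, 1.437, -0, 1.554, -0.134], TCP at [0.223, -0.53, 0.25] pointing down, gripper open.
Joint ranges: [-2.8, 2.8], [-0.68, 2.1], [0.12, 2.68], [-1.39, 4.53], [0.16, 2.79], [-2.81, 2.81]. Speed limits (rad/s): [1.89, 1.89, 2.22, 3.01, 3.01, 3.01].

## Interface

Orientations are given as a unit quaternion [w, x, y, z].
In Python, from rig import arm gives the robot as it stands.
- The arm moves only by the tool jog_arm, never from a script. Its argument "targets" is one flat list of numbers, 7 for each row, row after row: the shift along the tool's x, y, z each as a share of 25 mm, from -1 to 1, then the turn, a rotation vector about the tool's x, y, z each as a share of 0.08 rad, from -1 to 1, then the closure in counts, from 0 (fully open) to 255 (shut). A call has 1 to 20 rows; each row shifts and turns the commanded pose from where the row before left it, along the tool's axes as they then stand; what a row does not reach is not made up. A row lasts 1/10 s, in which the tool goes at most 50 mm and 8.59 degrees, less where a joint would pass 70% of its speed; a pose out of reach is approached as far as the arm can. A call with a number of a shift or a turn outside -1 to 1 is refused whole. A call with a gripper value outside its range is refused whole. The fingers move at their own pace and stop on an object; "squeeze" is the grip in N (left out, the last holds). Time passes only in rows, so rows that do not move let the fingers close. It gives the time, the measured TCP pose, the force, the opening and the grip force at its end, in the units of the state.
- arm.get_state(): the state, without advancing time (a new reading comes with each control period).
- arm.snapshot(name): name is "scene" or "top" or "wrist"; returns (picture, depth): 400x640x3 uint8, red, green, blue; 400x640 float32, m along the optical axis (not along the pixel's ray), 0 where there is no reading.
- arm.camera_model(name): a dict with "fovy" (degrees; the focal length in pixels is half the picture's height over the tangent of half this angle, whatever the lens; pixels are square), "cx", "cy" (the principal point, pixels), "xyz" and "orientation" of the camera in the world. Camera axes: x right, y up, looking along -z (the intrinsics and any distortion apply to the point x, -y, -z); pixel columns grow to the right and rows downward; lengths in m; the calibration is good to about 2 mm. A picture is of the moment at which its call begins: read the wrist's pose just before it. camera_model takes no time and is no camera call; for the wrist camera it gives the pose at the moment of the call.
- arm.close_job(): hands the job in; it is judged then, once.
Trained networks look in the newest picture that a camera, given by its name, has taken for a name from the list of things; names that differ only in an ending like _2 or _b are one class to them, and where a whole thing is asked for, a point or a joint stands for the part that bears it (a point fixed in the world has none). Each returns a list of dicts, best first, with "confidence" (0 to 1); they miss things now and then, are a little off and sometimes report something else, mostly with a low value. They report only what shows in the picture. A call takes as long as a camera call.
- arm.recognise(camera, query): "box" ([left, top, right, bottom] in pixels, round what is visible of it).
- arm.silhouettes(camera, query): "mask" (400x640 bool, what is visible of it) and "box" ([left, top, right, bottom] in pixels, round what is visible of it).
- arm.mark_of(camera, query): "point" ([column, row] in pixels: a listed point, or the origin of a listed thing).
The state is a dict: "time": time; "joint_pos": joint angles; "dq": joint speeds; "joint_torque": joint torques, N m; "tool_pos": TCP position; "orientation": TCP orientation; "contact_force": force on the tool from outside, world axes, zero at the start; "moment": the same for the moment, N m; "gripper_width": finger opening in m; "gripper_force": force on a finger pad.
Only numpy, scipy, OpenCV 4.12 (cv2) and the standard library are available. Lean on these libraries where they do the work, as an engineer would, in place of code of your own. Each camera call takes 0.05 s, during which the arm holds its last target. There are 200 camera calls.

## Working session

There is one attempt and no reset: what is moved stays moved. The work goes in short steps, Python scripts to look and compute and a tool call to move; the robot and the scene stay as the last step left them, time stands still between calls to the robot, and variables do not carry over. Pictures are saved under pics/ and viewed, at most 10 in all, crops included, and the job is handed in when it is done.

Besides the shell and the picture viewer there is one more tool, called after ">>>" as name(argument=value, ...) on one line, values as JSON. jog_arm: Moves the arm, as the interface text tells. Its arguments: {"type":"object","properties":{"targets":{"type":"array","items":{"type":"number"}},"squeeze":{"type":"number"}},"required":["targets"]}

```bash
mkdir -p pics
cat > h.py <<'E'
from rig import arm
import numpy as np, cv2
from scipy.spatial.transform import Rotation as R
def rot(q): return R.from_quat([q[1],q[2],q[3],q[0]]).as_matrix()
def snap(cam,name=None):
    m=arm.camera_model(cam); p,d=arm.snapshot(cam)
    if name: cv2.imwrite('pics/'+name,p[:,:,::-1])
    return m,p,d
def ray(m,c,r):
    f=200/np.tan(np.radians(m['fovy']/2))
    v=np.array([(c-m['cx'])/f,-(r-m['cy'])/f,-1.]); return rot(m['orientation'])@v
def atz(m,pt,z):
    v=ray(m,*pt);o=np.array(m['xyz']);return o+v*(z-o[2])/v[2]
def dep(m,d,pt):
    return np.array(m['xyz'])+ray(m,*pt)*d[int(round(pt[1])),int(round(pt[0]))]
E
python3 - <<'E'
from h import *
print(arm.camera_model('top'),arm.camera_model('scene'))
for cam in ('top','scene'):
    m,p,d=snap(cam,cam+'1.png')
    for q,z in (('push_face',.061),('stop_pin',.04),('notch',.04),('lever_tip',.104),('fence',0),('tape',0),('glue',0),('pencil',0),('offcut',0)):
        for r in arm.mark_of(cam,q)[:1]: print(cam,q,np.round(r['point']),round(r['confidence'],2),atz(m,r['point'],z).round(4))
s=arm.get_state();print(s['time'],s['tool_pos'],s['orientation'],s['contact_force'])
print(rot(s['orientation']).round(3))
E
```

```text
{'fovy': 43.26036951465951, 'cx': 331.75299539278774, 'cy': 198.0285628765563, 'xyz': array([ 0.36374668, -0.03068292,  1.22437675]), 'orientation': array([ 0.70832112,  0.05626864, -0.05485798, -0.70150242])} {'fovy': 57.42399391810113, 'cx': 322.2439751167227, 'cy': 194.78273067703248, 'xyz': array([ 0.93711149, -0.35165492,  0.67244438]), 'orientation': array([0.85129205, 0.31940409, 0.13906124, 0.39235806])}
top push_face [369. 197.] 0.58 [ 0.552  -0.1151  0.061 ]
top stop_pin [366. 197.] 0.53 [ 0.5558 -0.1079  0.04  ]
top notch [294. 173.] 0.62 [0.6108 0.0629 0.04  ]
top lever_tip [341. 193.] 0.59 [ 0.554 -0.049  0.104]
top fence [312. 181.] 0.81 [0.5991 0.0214 0.    ]
top tape [410. 258.] 0.92 [ 0.4131 -0.2167  0.    ]
top glue [236. 116.] 0.89 [0.7644 0.2174 0.    ]
top pencil [318. 269.] 0.81 [0.3839 0.0048 0.    ]
top offcut [220. 196.] 0.73 [0.5591 0.2486 0.    ]
scene push_face [285. 226.] 0.59 [ 0.5587 -0.1138  0.061 ]
scene stop_pin [301. 236.] 0.86 [ 0.5875 -0.0959  0.04  ]
scene notch [369. 207.] 0.92 [0.6235 0.0678 0.04  ]
scene lever_tip [283. 182.] 0.82 [ 0.4909 -0.0654  0.104 ]
scene fence [347. 220.] 0.67 [0.5991 0.0286 0.    ]
scene tape [215. 226.] 0.95 [ 0.419  -0.2123  0.    ]
scene glue [460. 218.] 0.96 [ 0.7644  0.2321 -0.    ]
scene pencil [282. 173.] 0.6 [0.3831 0.0047 0.    ]
scene offcut [394. 170.] 0.98 [0.5592 0.2311 0.    ]
1.0 [ 0.22273641 -0.53008565  0.25028678] [-3.01649673e-05  9.80282419e-01  1.97601561e-01 -1.08389416e-05] [ 1.0421921  -0.41599091  0.34055403]
[[ 0.922  0.387 -0.   ]
 [ 0.387 -0.922  0.   ]
 [-0.    -0.    -1.   ]]
```

View pics/top1.png

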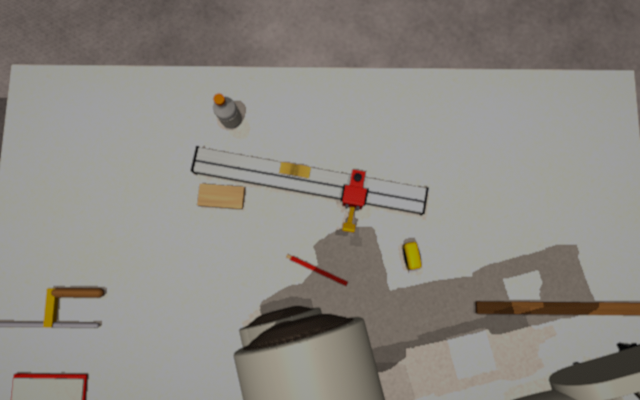

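View pics/scene1.png

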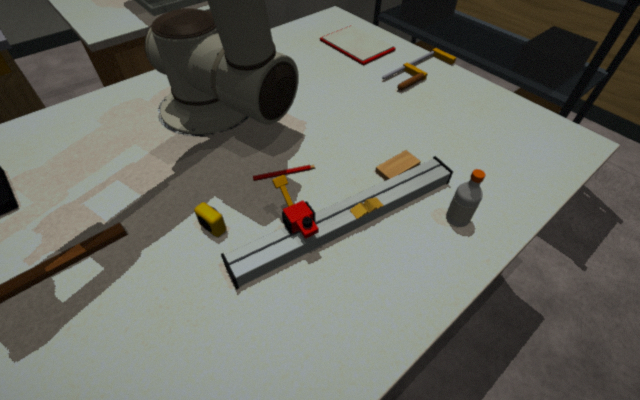

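The top view shows the fence running from (193,160) to (427,200), the stop at (355,188), the notch at (294,170) and the lever paddle at (349,225). The scene view agrees with this. Next I'll fit the fence axis.

Run:
```python
from h import *
for cam in ('top','scene'):
    m,p,d=snap(cam)
    def pts(q,lo,hi):
        k=arm.silhouettes(cam,q)
        if not k: return None
        P=np.array([dep(m,d,(c,r)) for r,c in np.argwhere(k[0]['mask'])])
        return P[(P[:,2]>lo)&(P[:,2]<hi)]
    P=pts('fence',.034,.046)
    if P is not None and len(P)>50:
        (c,s,a)=cv2.minAreaRect(P[:,:2].astype(np.float32)*1000)
        print(cam,'fence',len(P),np.round(c),np.round(s),a, P[:,2].mean())
        v=np.linalg.svd(P[:,:2]-P[:,:2].mean(0),full_matrices=False)[2][0];print(np.degrees(np.arctan2(v[1],v[0])))
    for q,lo,hi in (('stop_pin',.07,.09),('index_plate',.041,.055),('lever',.05,.15),('tape',.04,.07)):
        P=pts(q,lo,hi)
        if P is not None and len(P): print(cam,q,len(P),P.mean(0).round(4),P.min(0).round(3),P.max(0).round(3))
```

```text
top fence 4992 [589.  30.] [570.  78.] 80.1153793334961 0.03989025930175714
80.25139330425199
top stop_pin 658 [ 0.5569 -0.0789  0.0794] [ 0.489 -0.109  0.07 ] [ 0.612 -0.049  0.09 ]
top index_plate 313 [0.6179 0.0613 0.046 ] [0.6   0.025 0.041] [0.635 0.097 0.054]
top lever 155 [ 0.4858 -0.0653  0.0941] [ 0.467 -0.076  0.067] [ 0.522 -0.051  0.109]
top tape 410 [ 0.416  -0.2137  0.0571] [ 0.384 -0.234  0.04 ] [ 0.448 -0.195  0.066]
scene fence 5162 [600.  28.] [570.  66.] 79.94080352783203 0.04036063039276424
-99.6443860073381
scene stop_pin 815 [ 0.5639 -0.0825  0.0796] [ 0.489 -0.112  0.07 ] [ 0.617 -0.048  0.09 ]
scene index_plate 308 [0.6222 0.0586 0.0459] [0.603 0.026 0.041] [0.64  0.097 0.051]
scene lever 254 [ 0.4927 -0.0687  0.0914] [ 0.47  -0.081  0.067] [ 0.524 -0.051  0.107]
scene tape 446 [ 0.4278 -0.2182  0.0563] [ 0.392 -0.237  0.04 ] [ 0.454 -0.197  0.063]
```

>>> jog_arm(targets=[0,0,0,0,0,-1,255,0,0,0,0,0,-1,255,0,0,0,0,0,-1,255,0,0,0,0,0,-1,255,0,0,0,0,0,-1,255,0,0,0,0,0,-1,255,0,0,0,0,0,-1,255,0,0,0,0,0,-1,255,0,0,0,0,0,-1,255,0,0,0,0,0,-1,255,0,0,0,0,0,-1,255,0,0,0,0,0,-1,255,0,0,0,0,0,-0.5,255])

```text
time: 2.9
tool_pos: [0.2227, -0.5301, 0.2502]
orientation: [-0.0, 0.765, 0.645, 0.0]
contact_force: [-0.1, -0.2, 0.0]
gripper_width: 0.0
gripper_force: 0.0
```

>>> jog_arm(targets=[1,0.58,0,0,0,0,255,1,0.58,0,0,0,0,255,1,0.58,0,0,0,0,255,1,0.58,0,0,0,0,255,1,0.58,0,0,0,0,255,1,0.58,0,0,0,0,255,1,0.58,0,0,0,0,255,1,0.58,0,0,0,0,255,1,0.58,0,0,0,0,255,1,0.58,0,0,0,0,255,1,0.58,0,0,0,0,255,1,0.58,0,0,0,0,255,1,0.58,0,0,0,0,255,1,0.58,0,0,0,0,255,1,0.58,0,0,0,0,255,1,0.58,0,0,0,0,255,0.8,0.6,0,0,0,0,255,0,0,0,0,0,0,255])

```text
time: 4.7
tool_pos: [0.5398, -0.1569, 0.2501]
orientation: [-0.0, 0.765, 0.644, 0.0]
contact_force: [0.5, 0.2, 0.3]
gripper_width: -0.0
gripper_force: 0.0
```

```bash
cat > look.py <<'E'
from h import *
import sys
s=arm.get_state();print(s['time'],np.round(s['tool_pos'],4),np.round(s['contact_force'],2),arm.tip_reach)
Rt=rot(s['orientation']);print(Rt.round(3).tolist())
m,p,d=snap('wrist',sys.argv[1])
for q,z in (('push_face',.061),('stop_pin',.04),('notch',.04),('lever_tip',float(sys.argv[2])),('pad_right',.061),('index_plate',.04)):
    for r in arm.mark_of('wrist',q)[:1]:
        w=atz(m,r['point'],z); print(q,np.round(r['point']),round(r['confidence'],2),w.round(4),'tool',(Rt.T@(w-s['tool_pos'])).round(4))
E
python3 look.py w1.png .104
```

```text
4.7 [ 0.5398 -0.1569  0.2501] [0.5  0.18 0.25] 0.019
[[0.17, 0.985, 0.0], [0.985, -0.17, 0.001], [0.001, -0.0, -1.0]]
push_face [329. 129.] 0.54 [ 0.5508 -0.1089  0.061 ] tool [0.0491 0.0027 0.1891]
lever_tip [230.  98.] 0.89 [ 0.4771 -0.0673  0.104 ] tool [ 0.0776 -0.077   0.1461]
pad_right [332. 126.] 0.53 [ 0.5544 -0.106   0.061 ] tool [0.0526 0.0058 0.1891]
index_plate [327. 128.] 0.49 [ 0.5494 -0.1093  0.04  ] tool [0.0485 0.0014 0.2101]
```

View pics/w1.png

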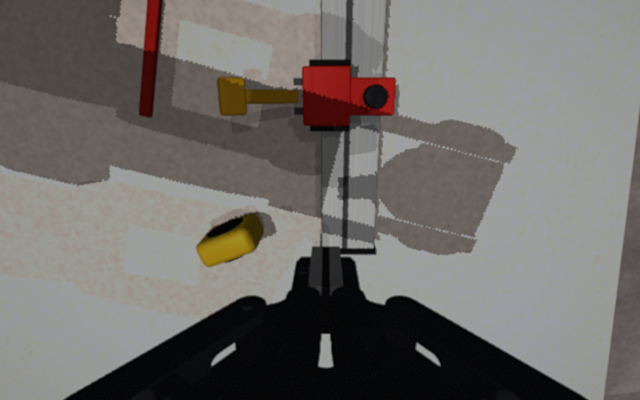

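The wrist view shows the fence vertical, so the tool is aligned with it. The stop's pad edge is at (328,129), the lever paddle at (231,97) and the knob at (375,97). Now I'll lower beside the pad.

>>> jog_arm(targets=[0,0.1,1,0,0,0,255,0,0,1,0,0,0,255,0,0,1,0,0,0,255,0,0,1,0,0,0,255,0,0,1,0,0,0,255,0,0,1,0,0,0,255,0,0,1,0,0,0,255,0,0,0.1,0,0,0,255,0,0,0,0,0,0,255])

```text
time: 5.95
tool_pos: [0.5406, -0.1596, 0.0731]
orientation: [-0.0, 0.766, 0.643, -0.0]
contact_force: [-0.4, 0.6, 0.4]
gripper_width: 0.0001
gripper_force: 0.0
```

>>> jog_arm(targets=[0.6,0,0,0,0,0,255,0.4,0,0,0,0,0,255,0.2,0,0,0,0,0,255,0.2,0,0,0,0,0,255,0.2,0,0,0,0,0,255,0.2,0,0,0,0,0,255])

```text
time: 6.55
tool_pos: [0.5487, -0.1148, 0.073]
orientation: [0.0, 0.766, 0.643, -0.0]
contact_force: [-0.4, -2.4, 1.3]
gripper_width: -0.0001
gripper_force: 0.9
```

>>> jog_arm(targets=[0.3,0,0,0,0,0,255,0.3,0,0,0,0,0,255,0.3,0,0,0,0,0,255,0.3,0,0,0,0,0,255,0.3,0,0,0,0,0,255,0.3,0,0,0,0,0,255,0.3,0,0,0,0,0,255,0.3,0,0,0,0,0,255,0.3,0,0,0,0,0,255,0.3,0,0,0,0,0,255,0.2,0,0,0,0,0,255,0.1,0,0,0,0,0,255,0,0,0,0,0,0,255])

```text
time: 7.85
tool_pos: [0.5627, -0.0333, 0.0727]
orientation: [-0.0, 0.765, 0.644, 0.0]
contact_force: [0.4, 0.2, 0.7]
gripper_width: -0.0001
gripper_force: 0.0
```

```bash
python3 look.py w2.png .104
```

```text
7.85 [ 0.5627 -0.0333  0.0727] [0.35 0.21 0.66] 0.019
[[0.172, 0.985, -0.0], [0.985, -0.172, 0.0], [0.0, -0.0, -1.0]]
push_face [331. 251.] 0.98 [ 0.5663 -0.0226  0.061 ] tool [0.0112 0.0017 0.0117]
notch [418.  40.] 0.7 [0.6196 0.0613 0.04  ] tool [0.1029 0.0399 0.0327]
lever_tip [ 88. 221.] 0.84 [0.4974 0.0219 0.104 ] tool [ 0.0432 -0.0738 -0.0313]
pad_right [334. 242.] 0.65 [ 0.5686 -0.0187  0.061 ] tool [0.0154 0.0033 0.0117]
index_plate [414.  38.] 0.78 [0.618  0.0623 0.04  ] tool [0.1037 0.0381 0.0327]
```

View pics/w2.png

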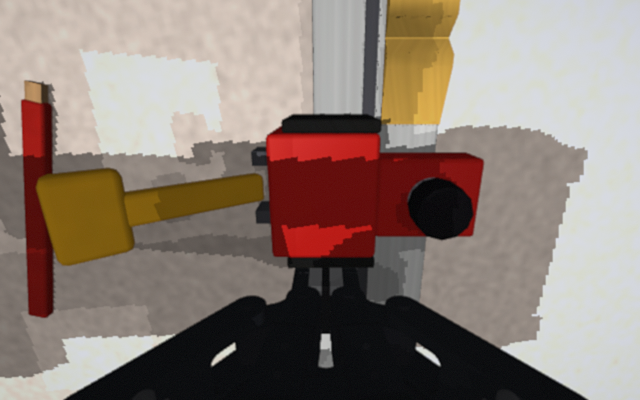

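The picture shows the fingers on pad_right (331,251), with the brass plate's notch line at (418,38). The pin has about 62 mm left to travel.

>>> jog_arm(targets=[0.2,0,0,0,0,0,255,0.2,0,0,0,0,0,255,0.2,0,0,0,0,0,255,0.2,0,0,0,0,0,255,0.2,0,0,0,0,0,255,0.2,0,0,0,0,0,255,0.2,0,0,0,0,0,255,0.2,0,0,0,0,0,255])

```text
time: 9.0
tool_pos: [0.5696, 0.0055, 0.0728]
orientation: [0.0, 0.766, 0.643, -0.001]
contact_force: [-0.8, -8.9, -0.1]
gripper_width: -0.0001
gripper_force: 4.6
```

>>> jog_arm(targets=[0.08,0,0,0,0,0,255,0.08,0,0,0,0,0,255])

```text
time: 9.2
tool_pos: [0.5703, 0.0096, 0.0728]
orientation: [0.0, 0.765, 0.643, -0.0]
contact_force: [-3.5, -7.2, 1.3]
gripper_width: 0.0002
gripper_force: 3.5
```

>>> jog_arm(targets=[0.08,0,0,0,0,0,255,0.08,0,0,0,0,0,255])

```text
time: 9.4
tool_pos: [0.5709, 0.0136, 0.0728]
orientation: [0.0, 0.766, 0.643, -0.0]
contact_force: [-0.3, -5.3, -0.0]
gripper_width: -0.0001
gripper_force: 2.9
```

>>> jog_arm(targets=[0.08,0,0,0,0,0,255,0.04,0,0,0,0,0,255])

```text
time: 9.6
tool_pos: [0.5715, 0.0168, 0.0728]
orientation: [0.0, 0.766, 0.643, -0.0]
contact_force: [-1.6, -1.3, -0.0]
gripper_width: 0.0
gripper_force: 1.1
```

>>> jog_arm(targets=[0.04,0,0,0,0,0,255,0.04,0,0,0,0,0,255])

```text
time: 9.8
tool_pos: [0.5719, 0.0188, 0.0728]
orientation: [-0.0, 0.766, 0.643, 0.0]
contact_force: [-0.9, -1.8, -0.2]
gripper_width: 0.0001
gripper_force: 0.8
```

>>> jog_arm(targets=[0.04,0,0,0,0,0,255,0.04,0,0,0,0,0,255])

```text
time: 10.0
tool_pos: [0.5723, 0.0207, 0.0729]
orientation: [-0.0, 0.766, 0.643, 0.0]
contact_force: [0.8, 0.5, 0.1]
gripper_width: -0.0001
gripper_force: 0.0
```

```bash
python3 look.py w3.png .104
```

```text
10.0 [0.5723 0.0207 0.0729] [0.8  0.53 0.08] 0.019
[[0.172, 0.985, 0.0], [0.985, -0.172, 0.0], [0.0, 0.0, -1.0]]
push_face [327. 249.] 0.63 [0.5746 0.0324 0.061 ] tool [0.0119 0.0003 0.0119]
notch [406. 162.] 0.75 [0.6188 0.0619 0.04  ] tool [0.0486 0.0388 0.0329]
lever_tip [ 88. 222.] 0.61 [0.5069 0.0755 0.104 ] tool [ 0.0426 -0.0739 -0.0311]
pad_right [332. 245.] 0.83 [0.5771 0.034  0.061 ] tool [0.0139 0.0025 0.0119]
index_plate [402. 157.] 0.82 [0.6177 0.065  0.04  ] tool [0.0514 0.0371 0.0329]
```

```bash
python3 look.py w4.png .104 | head -4
```

```text
10.35 [0.5722 0.0205 0.0728] [-0.09 -0.69  0.08] 0.019
[[0.172, 0.985, 0.0], [0.985, -0.172, 0.0], [0.0, 0.0, -1.0]]
push_face [328. 235.] 0.97 [0.5759 0.0393 0.061 ] tool [0.0191 0.0004 0.0118]
lever_tip [ 85. 200.] 0.7 [0.509  0.0824 0.104 ] tool [ 0.0501 -0.0729 -0.0312]
```

View pics/w4.png

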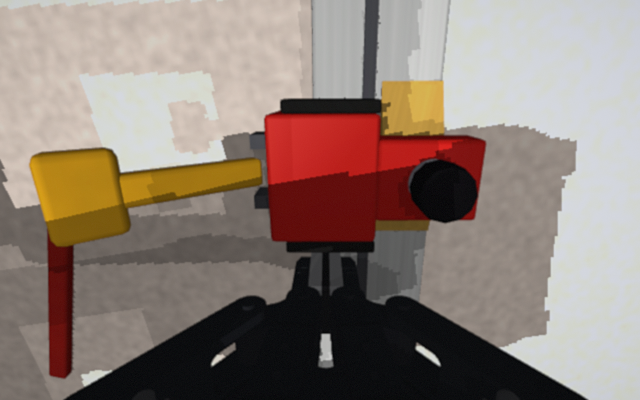

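The stop jumped about 7 mm on its own. The plate shows on both sides of the arm and the force is near zero, so the pin is in the notch. Next I'll retreat, rise and move over the lever paddle.

>>> jog_arm(targets=[-0.4,0,0,0,0,0,255,0,0,-1,0,0,0,255,0,0,-1,0,0,0,255,0,0,-1,0,0,0,255,0,0,-1,0,0,0,255,0,-0.85,0,0,0,0,255,0,-0.85,0,0,0,0,255,0.3,-0.85,0,0,0,0,255,0.3,-0.85,0,0,0,0,255,0,0,0,0,0,0,255,0,0,0,0,0,0,255])

```text
time: 11.8
tool_pos: [0.4894, 0.0397, 0.1731]
orientation: [0.0, 0.765, 0.643, 0.0]
contact_force: [-0.0, -0.6, 1.0]
gripper_width: -0.0001
gripper_force: 0.0
```

```bash
python3 look.py w5.png .104
python3 - <<'E'
from h import *
m,p,d=snap('wrist')
k=arm.silhouettes('wrist','lever')
s=arm.get_state();Rt=rot(s['orientation'])
if k:
    P=np.array([Rt.T@(dep(m,d,(c,r))-s['tool_pos']) for r,c in np.argwhere(k[0]['mask'])])
    P=P[P[:,2]<.09]; print(k[0]['confidence'],len(P),P.min(0).round(3),P.max(0).round(3),P.mean(0).round(4))
E
```

```text
11.8 [0.4894 0.0397 0.1731] [-0.03 -0.55  1.03] 0.019
[[0.172, 0.985, 0.001], [0.985, -0.172, -0.0], [-0.0, 0.001, -1.0]]
push_face [438. 185.] 0.83 [0.5758 0.04   0.061 ] tool [0.0152 0.085  0.1122]
stop_pin [228. 234.] 0.35 [0.3997 0.0198 0.04  ] tool [-0.035  -0.0851  0.1331]
lever_tip [337. 155.] 0.8 [0.5034 0.0838 0.104 ] tool [0.0458 0.0062 0.0691]
pad_right [442. 179.] 0.73 [0.5793 0.0441 0.061 ] tool [0.0198 0.0877 0.1122]
0.93 1939 [ 0.03  -0.004 -0.123] [0.08  0.031 0.09 ] [0.0454 0.0088 0.0739]
```

View pics/w5.png

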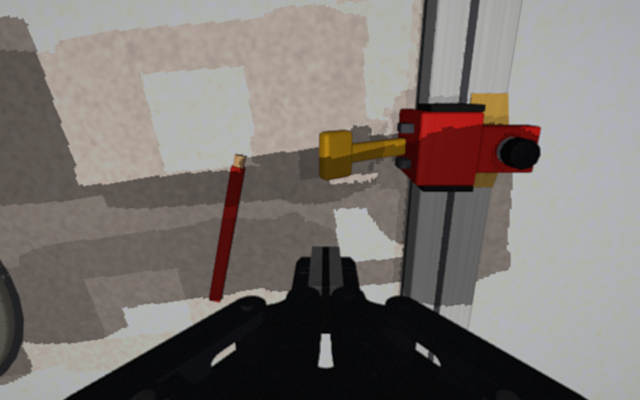

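The picture shows the lever paddle at (337,155), 45 mm ahead of the fingers. The stop is still in the notch.

>>> jog_arm(targets=[0.9,0,0,0,0,0,255,0.9,0,0,0,0,0,255,0,0,0,0,0,0,255,0,0,0.8,0,0,0,255,0,0,0.6,0,0,0,255,0,0,0.2,0,0,0,255,0,0,0,0,0,0,255])

```text
time: 12.95
tool_pos: [0.4969, 0.0841, 0.1325]
orientation: [-0.0, 0.766, 0.643, -0.0]
contact_force: [0.2, 0.2, 0.8]
gripper_width: 0.0002
gripper_force: 0.0
```

>>> jog_arm(targets=[0,0,0.2,0,0,0,255,0,0,0.2,0,0,0,255,0,-0.05,0.2,0,0,0,255,0,-0.05,0.2,0,0,0,255,0,-0.05,0.2,0,0,0,255])

```text
time: 13.45
tool_pos: [0.4933, 0.085, 0.1075]
orientation: [-0.0, 0.766, 0.643, 0.0]
contact_force: [-1.2, -0.5, 1.7]
gripper_width: 0.0002
gripper_force: 1.0
```

>>> jog_arm(targets=[0,-0.05,0.2,0,0,0,255,0,-0.05,0.2,0,0,0,255,0,0,0.2,0,0,0,255,0,0,0.15,0,0,0,255])

```text
time: 13.85
tool_pos: [0.4908, 0.0854, 0.0886]
orientation: [-0.0, 0.766, 0.643, -0.0]
contact_force: [-1.2, 0.8, 2.2]
gripper_width: -0.0
gripper_force: 1.1
```

>>> jog_arm(targets=[0,0,0.1,0,0,0,255,0,0,0.1,0,0,0,255])

```text
time: 14.05
tool_pos: [0.491, 0.0854, 0.0839]
orientation: [-0.0, 0.766, 0.643, -0.0]
contact_force: [-2.0, -0.0, 2.7]
gripper_width: 0.0002
gripper_force: 1.1
```

>>> jog_arm(targets=[0,0,0.05,0,0,0,255,0,0,0,0,0,0,255])

```text
time: 14.25
tool_pos: [0.491, 0.0854, 0.0827]
orientation: [-0.0, 0.766, 0.643, 0.0]
contact_force: [0.1, 0.3, -0.2]
gripper_width: -0.0002
gripper_force: 0.0
```

>>> jog_arm(targets=[0,0,0.05,0,0,0,255,0,0,0,0,0,0,255])

```text
time: 14.45
tool_pos: [0.4911, 0.0854, 0.0818]
orientation: [0.0, 0.766, 0.643, 0.0]
contact_force: [-1.5, 0.3, 3.2]
gripper_width: 0.0004
gripper_force: 2.0
```

>>> jog_arm(targets=[0,0,0.05,0,0,0,255,0,0,0,0,0,0,255])

```text
time: 14.65
tool_pos: [0.4911, 0.0855, 0.0812]
orientation: [0.0, 0.766, 0.643, 0.0]
contact_force: [-7.2, 0.8, 15.7]
gripper_width: -0.0003
gripper_force: 8.1
```

The force rose to 16 N at tip height 62 mm, which is the end of travel. I'll retreat and check.

>>> jog_arm(targets=[0,0,-0.2,0,0,0,255,0,0,-1,0,0,0,255,0,0,-1,0,0,0,255,0,0,-1,0,0,0,255,-1,0,-1,0,0,0,255,-1,0,-0.5,0,0,0,255,-1,0,0,0,0,0,255,0,0,0,0,0,0,255,0,0,0,0,0,0,255])

```text
time: 15.55
tool_pos: [0.478, 0.0113, 0.1979]
orientation: [-0.0, 0.766, 0.643, 0.0]
contact_force: [0.3, -0.1, 0.6]
gripper_width: -0.0006
gripper_force: 0.0
```

```bash
python3 look.py w6.png .063
python3 - <<'E'
from h import *
m,p,d=snap('wrist')
k=arm.silhouettes('wrist','lever')
s=arm.get_state()
P=np.array([dep(m,d,(c,r)) for r,c in np.argwhere(k[0]['mask'])])
print(k[0]['confidence'],np.percentile(P[:,2],[5,25,50,75,95]).round(4),P[:,:2].min(0),P[:,:2].max(0))
for q in ('tape','pencil','offcut','glue'):
    m,p,d=snap('scene')
    for r in arm.mark_of('scene',q)[:1]: print(q,atz(m,r['point'],0).round(3))
E
```

```text
15.55 [0.478  0.0113 0.1979] [ 0.31 -0.08  0.59] 0.019
[[0.173, 0.985, 0.0], [0.985, -0.173, 0.0], [0.0, 0.0, -1.0]]
push_face [440. 141.] 0.86 [0.576  0.0398 0.061 ] tool [0.045  0.0915 0.1369]
lever_tip [321. 104.] 0.9 [0.4871 0.0843 0.063 ] tool [ 0.0733 -0.0037  0.1349]
pad_right [444. 141.] 0.71 [0.5794 0.0391 0.061 ] tool [0.0449 0.095  0.1369]
0.86 [0.0597 0.061  0.0617 0.0624 0.0633] [0.47770379 0.06301848] [0.55269717 0.10238866]
tape [ 0.416 -0.216  0.   ]
pencil [0.385 0.004 0.   ]
offcut [0.55  0.232 0.   ]
glue [0.761 0.227 0.   ]
```

View pics/w6.png

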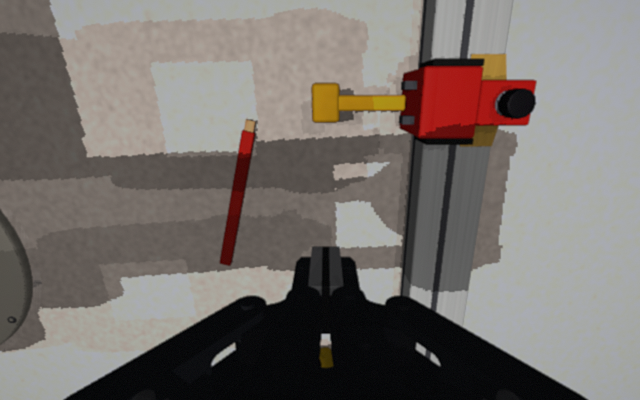

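The lever is level, with its whole length at z ≈ 0.062 and the paddle at (325,102). The stop hasn't moved: the push face is still at (0.576, 0.040). The bystanders are where they were, so I'm handing in.

```bash
python3 -c "
from rig import arm
print(arm.close_job())"
```

```text
the job is handed in; nothing more can be done
None
```

The stop is in the index plate's notch and the lock lever is pressed fully down; the four bystanders showed no movement beyond measurement noise, and the job was handed in at about 16 s with no verdict returned.

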